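Lock the lidded loaf tin in its frame

ROBOT

A 6-joint arm with a two-finger parallel gripper is mounted at the origin on the work surface. World frame = base frame: x ahead of the robot, y to its left, z up, the work surface at z = 0. Lengths are in mm, angles in rad, forces in N, time in s.
With the tool pointing down it reaches from about 300 to 850 mm from the base axis. Payload 4.2 kg.
Tool frame: the origin (TCP) lies at the very end of the fingers, on their centre line; the grasp point (between the pads) lies 19 mm behind it; x points along the fingers, y is the direction in which the jaws open and shut, and the axes are right-handed (so a half turn about x gives the same grasp; the last joint's range is limited). The gripper opens to 91 mm and grips with 3 to 60 N. Pads are 32 mm wide; open, the fingers measure 118 mm over their backs; the gripper's body (76 mm by 178 mm) begins 60 mm behind the grasp point.
Start: joints at [1.099, 0.32, 1.565, -0, 1.257, -0.02], TCP at [251.041, 517.321, 213.976] pointing down, gripper open.
Joint ranges: [-3.11, 3.11], [-0.84, 2.01], [0.21, 2.61], [-1.34, 4.49], [0.05, 2.63], [-2.56, 2.56]. Speed limits (rad/s): [2.57, 2.57, 3.14, 3.14, 3.14, 3.14].

INTERFACE

Orientations are given as a unit quaternion [x, y, z, w].
In Python, from rig import r gives the robot as it stands.
- The arm moves only by the tool arm_command, never from a script. Its argument "increments" is a list of rows, each a list of 3 entries, a list of its own where there are three numbers: the shift along the tool's x, y, z in m, then the turn, a rotation vector about the tool's x, y, z in degrees, then the closure, from 0 (fully open) to 1 (shut). A call has 1 to 10 rows; each row shifts and turns the commanded pose from where the row before left it, along the tool's axes as they then stand; what a row does not reach is not made up. A row lasts 1/8 s, in which the tool goes at most 62.5 mm and 10.7 degrees, less where a joint would pass 70% of its speed; a pose out of reach is approached as far as the arm can. A call with a gripper value outside its range is refused whole. The fingers move at their own pace and stop on an object; "newtons" is the grip in N (left out, the last holds). Time passes only in rows, so rows that do not move let the fingers close. It gives the time, the measured TCP pose, the force and the opening at its end, in the units of the state.
- r.state(): the state, without advancing time (a new reading comes with each control period).
- r.grab_frame(name): name is "scene" or "top" or "wrist"; returns a dict with "img" (384x512x3 uint8, red, green, blue), "fovy" (degrees; the focal length in pixels is half the picture's height over the tangent of half this angle, whatever the lens; pixels are square), "cx", "cy" (the principal point, pixels), "T" (4x4, takes a point from camera to world coordinates); the wrist camera has in their place "T_tool_cam" (4x4, takes a point from camera to tool coordinates, whose origin is the TCP and whose axes are the tool frame's). Camera axes: x right, y up, looking along -z (the intrinsics and any distortion apply to the point x, -y, -z); pixel columns grow to the right and rows downward; lengths in mm; the calibration is good to about 2 mm. A picture is of the moment at which its call begins: read the wrist's pose just before it. There is no depth.
- r.close_job(): hands the job in, once; it reports no verdict.
The state is a dict: "time_s": time; "joint_positions": joint angles; "qd": joint speeds; "tau": joint torques, N m; "position": TCP position; "ee_rot": TCP orientation; "force": force on the tool from outside, world axes, zero at the start; "wrist_torque": the same for the moment, N m; "opening": opening from 0.0 (shut) to 1.0 (fully open).
Only numpy, scipy, OpenCV 4.12 (cv2) and the standard library are available. Lean on these libraries where they do the work, as an engineer would, in place of code of your own. Each camera call takes 0.05 s, during which the arm holds its last target.

TASK

The lidded loaf tin stands part way into the locking frame on the bakery bench. First push the tin along the guides until it is fully home against the end stop, then push the clamp handle over until it snaps past centre and the clamp's rubber pad presses on the lid. Only push: the tin must not be lifted or tipped, and the scraper, bowl and empty tin are to be left where they are.

Things in the scene. Friction and masses are not known exactly. Their poses are not given: they have to be found in the camera images.
- frame: Steel locking frame, fixed to the bench. Origin: centre of the base plate's underside, on the bench; x along the guides towards the end stop (push the tin to +x), y to the left towards the clamp, z up. Base plate 260 (x) x 190 (y) x 6 mm. Two guide rails 6 mm thick, inner faces at y = +-53.5 mm, x = -120 to 80, tops 34 mm above the bench.
- stop (a point): Middle of the end stop's near face, 36 mm above the bench, at x = 71, y = 0 mm in the frame's frame (axes the same). The stop is a wall 119 mm wide (y), 12 mm thick, its top 66 mm above the bench. The tin is home when its far wall meets it.
- tin: Closed loaf tin with flat lid, loose, 0.4 to 0.8 kg: 120 mm long (x) x 100 mm wide (y) x 84 mm high, standing on the frame's base plate between the rails (3.5 mm play each side). Origin: centre of its underside; axes parallel to the frame's. It starts 35 to 60 mm short of the end stop; home, its origin is at x = 11 mm in the frame's frame.
- clamp (a joint): Clamp lever angle (rad), about the frame's x axis. 0 = open: handle leans 0.65 rad outwards (frame's +y), pad arm up. Grows as the handle is pushed inwards (-y). A spring drives it back to 0 below 0.55, on to closed above 0.55: 0.44 N m at either end (4 to 5 N at the handle's end), none at centre. Closed it rests at about 1.08, pad on the lid, handle leaning 0.43 inwards; limit 1.1.
- clamp_pivot (a point): The clamp lever's pivot, at x = 50, y = 74, z = 100 mm in the frame's frame (axes the same), between two bracket plates 6 mm thick at x = 34 and 66 mm, y = 61 to 87 mm, tops 112 mm above the bench. Closed, the rubber pad (16 mm across) is 49 mm inwards (-y) of the pivot; if the tin is not home it misses the lid.
- clamp_tip (a point): Upper end of the clamp's round black handle (18 mm in diameter, upper 65 mm of the lever), 107 mm from the pivot; moves with the lever. In the frame's frame, open it is at x = 50, y = 139, z = 185 mm, at centre about y = 85, z = 206, closed about y = 29, z = 197.
- scraper: Bystander: bench scraper, steel blade 85 x 120 mm with a wooden handle 20 mm thick, lying flat. Origin on the bench near the handle.
- bowl: Bystander: small metal bowl, 110 mm across, 50 mm high. Origin: centre of its underside.
- spare_tin: Bystander: empty open tin, 120 x 70 x 60 mm. Origin: centre of its underside.
There are look-alikes about, which are no part of the job. Leave any blue, pink or yellow look-alike of the tin alone.

How it is judged (in metres and radians):
On the way, in this order (a step that is already met when the one before it is completed fails the run):
1. the tin is home against the end stop while the clamp is still open (x of tin in the frame of frame above 0.006 m and angle between tin's own z axis and vertical below 0.06 rad and value of joint clamp below 0.3 rad), for 0.2 s.
2. the clamp has snapped over and its pad presses on the lid of the tin, which is home (x of tin in the frame of frame above 0.006 m and angle between tin's own z axis and vertical below 0.06 rad and value of joint clamp above 1 rad and contact force between clamp and tin above 2 N), for 0.2 s.
At the end, for the whole second after the job is handed in: The tin stands flat within 5 mm of the end stop, at rest, and the clamp lever is closed (joint above 1.0 rad) with its pad pressing on the lid with more than 2 N (all of step 2 and linear speed of tin below 0.02 m/s); the robot touches nothing.
It fails at once if the tin is lifted more than 9 mm or tipped more than 0.2 rad (height (world z) of tin above 0.015 m or angle between tin's own z axis and vertical above 0.2 rad).
It fails at once if the scraper, the bowl or the empty tin is moved more than 30 mm (distance of any of scraper, bowl, spare_tin from where it was at the start of the episode above 0.03 m).
It also fails if it takes over 42 s, if anything falls off the work surface, if the arm or the gripper's body presses on something with over 40 N, if the wrist force passes 120 N, or if a joint passes its speed limit or range.

## Working session

There is one attempt and no reset: what is moved stays moved. The work goes in short steps, Python scripts to look and compute and a tool call to move; the robot and the scene stay as the last step left them, time stands still between calls to the robot, and variables do not carry over. Pictures are saved under pics/ and viewed, and the job is handed in when it is done.

Besides the shell and the picture viewer there is one more tool, called as a command line: name --argument value ..., lists and objects as JSON in quotes. arm_command: Moves the arm, as the interface text tells. Its arguments: {"type":"object","properties":{"increments":{"type":"array"},"newtons":{"type":"number"}},"required":["increments"]}

```bash
mkdir -p pics; ls; python3 - <<'E'
from rig import r
import cv2,pickle
s=r.state();print({k:s[k] for k in ['time_s','position','ee_rot','force','opening']})
d={}
for n in ['scene','top','wrist']:
    f=r.grab_frame(n);d[n]=f
    cv2.imwrite(f'pics/{n}0.png',cv2.resize(f['img'][:,:,::-1],None,fx=1.5,fy=1.5))
    print(n,{k:f[k] for k in f if k!='img'})
pickle.dump(d,open('d0.pkl','wb'))
E
```

```text
pics
{'time_s': 0.0, 'position': array([250.83000402, 516.85543914, 213.11731551]), 'ee_rot': array([ 0.15777925,  0.68928197, -0.15898542,  0.68899907]), 'force': array([-0.16338902,  0.53018451,  0.11975955]), 'opening': 0.999290194050479}
scene {'fovy': 50.442790502805664, 'cx': 253.76623034583432, 'cy': 187.29453904133683, 'T': array([[ 3.21291489e-02, -8.62879060e-01,  5.04388189e-01,
         1.05294626e+03],
       [ 9.99461149e-01,  3.11291766e-02, -1.04108732e-02,
        -4.40868933e+00],
       [-6.71786452e-03,  5.04450891e-01,  8.63414251e-01,
         1.01268122e+03],
       [ 0.00000000e+00,  0.00000000e+00,  0.00000000e+00,
         1.00000000e+00]])}
top {'fovy': 43.813479942310096, 'cx': 253.9147291038668, 'cy': 193.03054180272133, 'T': array([[-1.13502543e-02,  9.76817008e-01, -2.13774891e-01,
         2.87743907e+02],
       [-9.99934287e-01, -1.07434806e-02,  3.99997299e-03,
        -1.28792798e+01],
       [ 1.61055525e-03,  2.13806244e-01,  9.76874760e-01,
         1.22426972e+03],
       [ 0.00000000e+00,  0.00000000e+00,  0.00000000e+00,
         1.00000000e+00]])}
wrist {'fovy': 69.52058164805953, 'cx': 251.67985011309045, 'cy': 187.30168335007488, 'T_tool_cam': array([[ 1.13839485e-03,  2.48390613e-01, -9.68659283e-01,
        -1.70386753e+02],
       [ 9.99999326e-01, -5.05005812e-04,  1.04572928e-03,
         8.94956653e-01],
       [-2.29429230e-04, -9.68659821e-01, -2.48391021e-01,
        -7.02532189e+01],
       [ 0.00000000e+00,  0.00000000e+00,  0.00000000e+00,
         1.00000000e+00]])}
```

View pics/scene0.png

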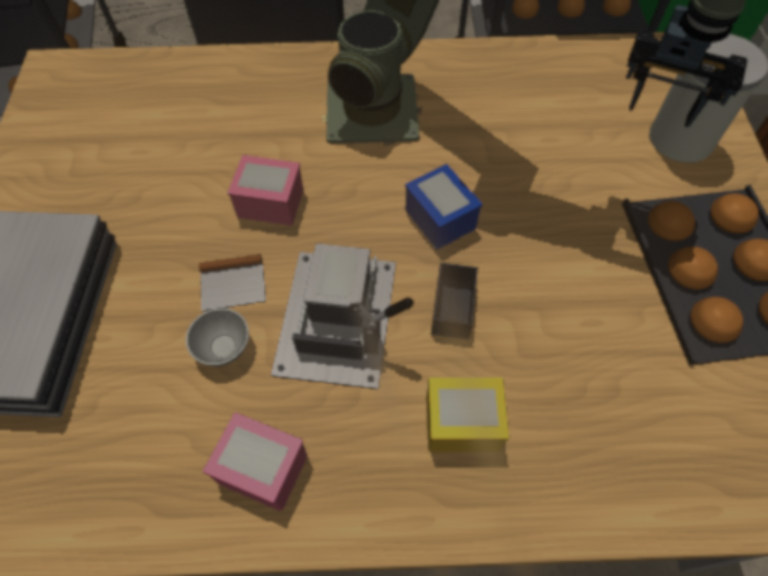

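View pics/top0.png

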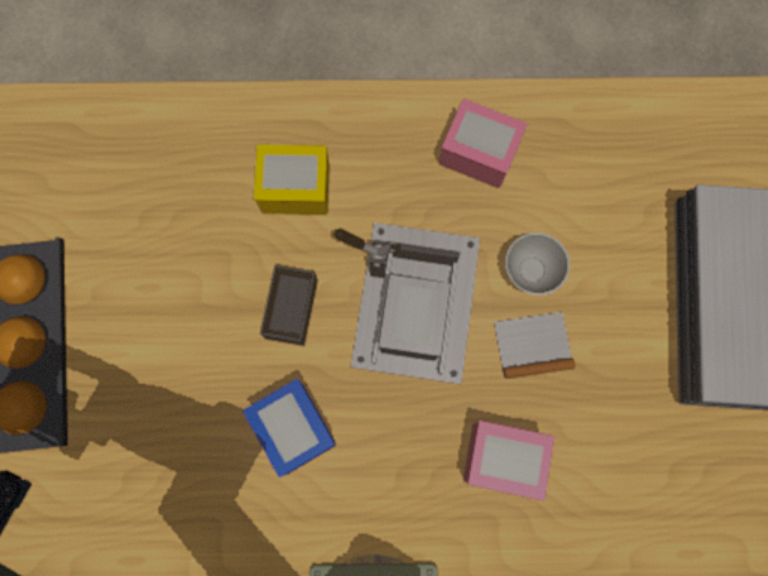

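The top view shows the frame's plate corners near (371,224), (479,237), (461,382) and (352,368). The tin sits between the rails, and the clamp handle leans left (+y). I'll zoom in for accuracy.

```bash
python3 - <<'E'
import pickle,cv2
d=pickle.load(open('d0.pkl','rb'))
a=d['top']['img'][140:265,215:335,::-1]
cv2.imwrite('pics/tz.png',cv2.resize(a,None,fx=4.8,fy=4.8,interpolation=cv2.INTER_CUBIC))
a=d['scene']['img'][155:265,175:300,::-1]
cv2.imwrite('pics/sz.png',cv2.resize(a,None,fx=5,fy=5,interpolation=cv2.INTER_CUBIC))
E
```

```text
(no output)
```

View pics/tz.png

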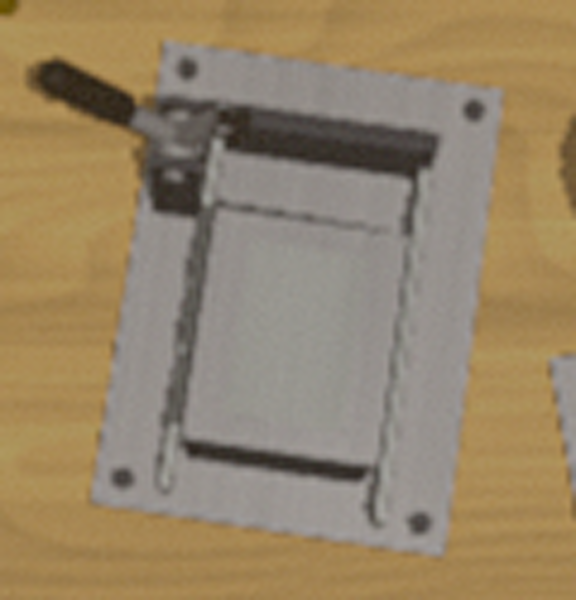

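View pics/sz.png

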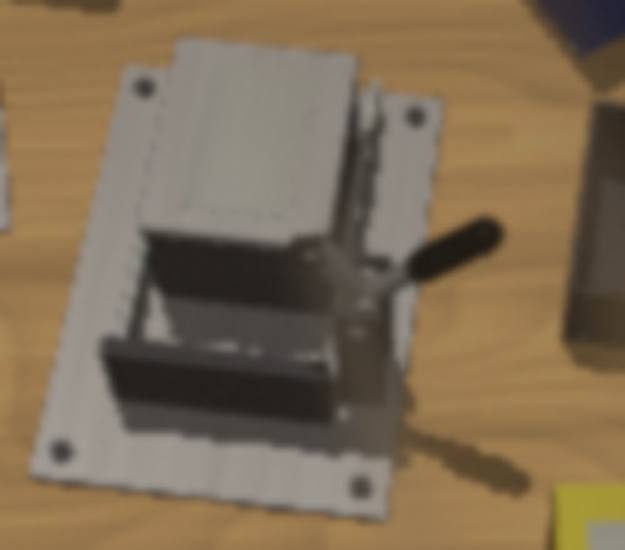

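```bash
cat > h.py <<'E'
import numpy as np
def ray(f,p):
    fl=192/np.tan(np.radians(f['fovy'])/2)
    p=np.asarray(p,float)
    d=np.array([(p[0]-f['cx'])/fl,-(p[1]-f['cy'])/fl,-1])
    return f['T'][:3,3],f['T'][:3,:3]@d
def onz(f,p,z):
    o,d=ray(f,p);return o+d*(z-o[2])/d[2]
def tri(f1,p1,f2,p2):
    o1,d1=ray(f1,p1);o2,d2=ray(f2,p2)
    A=np.stack([d1,-d2],1);s=np.linalg.lstsq(A,o2-o1,rcond=None)[0]
    a,b=o1+d1*s[0],o2+d2*s[1];return (a+b)/2,np.linalg.norm(a-b)
E
python3 - <<'E'
import pickle,numpy as np
from h import *
d=pickle.load(open('d0.pkl','rb'));T,S=d['top'],d['scene']
tp=lambda p:(np.array(p)+.5)/4.8-.5+[215,140]
sp=lambda p:(np.array(p)+.5)/5-.5+[175,155]
M=np.array([[130,95],[130,-95],[-130,-95],[-130,95]],float)
def fit(P):
    P=np.array(P)[:,:2];c=P.mean(0)
    z=((P-c)@[1,1j]*np.conj(M@[1,1j])).sum();a=np.angle(z)
    R=np.array([[np.cos(a),-np.sin(a)],[np.sin(a),np.cos(a)]])
    return c,a,(P-c)@R-M
for nm,f,P in (('top',T,[tp(p) for p in [(165,42),(502,90),(443,553),(92,500)]]),('scene',S,[sp(p) for p in [(388,520),(30,475),(125,67),(442,100)]])):
    c,a,e=fit([onz(f,p,6) for p in P]);print(nm,c,a,e.round(1).tolist())
    R=np.array([[np.cos(a),-np.sin(a)],[np.sin(a),np.cos(a)]])
    L=[tp(p) for p in [(215,207),(408,235),(372,470),(180,443)]] if nm=='top' else [sp(p) for p in [(338,240),(142,230),(178,40),(357,55)]]
    print('lid',[((onz(f,p,90)[:2]-c)@R).round(1).tolist() for p in L])
t,e=tri(T,tp((45,76)),S,sp((490,232)));print('tip',t,e,(t[:2]-c)@R)
E
```

```text
top [534.41161357 -78.47255831] -0.1607190154610037 [[-1.4, -0.8], [-1.0, 0.7], [1.2, 1.0], [1.2, -0.9]]
lid [[19.3, 51.0], [19.4, -48.0], [-102.0, -45.8], [-102.9, 50.5]]
scene [535.71272949 -76.85302218] -0.158219949897391 [[-0.2, 0.3], [-1.6, 0.3], [0.9, 0.8], [0.9, -1.3]]
lid [[14.1, 55.4], [20.6, -45.7], [-97.4, -48.3], [-99.6, 49.7]]
tip [604.7267773   49.08735606 179.75754655] 1.9269036226116258 [ 48.30876824 135.24119408]
```

```bash
cat >> h.py <<'E'
from scipy.spatial.transform import Rotation as Ro
C=np.array([535,-77.7,0]);A=-0.1595
RF=Ro.from_euler('z',A).as_matrix()
def show(goal=None):
    from rig import r
    s=r.state();p=s['position'];R=Ro.from_quat(s['ee_rot']).as_matrix()
    print('t',s['time_s'],'p',p.round(1),'frame',(RF.T@(p-C)).round(1),'F(frame)',(RF.T@s['force']).round(1),'op',s['opening'],'q',s['joint_positions'].round(2))
    Rt=np.stack([[0,0,-1],RF[:,1],-np.cross(RF[:,1],[0,0,-1])*-1],1)
    Rt[:,2]=np.cross(Rt[:,0],Rt[:,1])
    print('tool axes in frame cols\n',(RF.T@R).round(3))
    print('rotvec tool deg',np.degrees(Ro.from_matrix(R.T@Rt).as_rotvec()).round(1))
    if goal is not None:
        g=C+RF@np.array(goal,float)
        print('shift tool now',(R.T@(g-p)/1000).round(4),'shift in aligned tool',(Rt.T@(g-p)/1000).round(4))
E
python3 -c "
from h import *
show([-150,0,250])"
```

```text
t 0.15 p [250.9 517.  213.3] frame [-375.   542.   213.3] F(frame) [-0.   0.1  0.5] op 1.0009527513683079 q [ 1.1   0.32  1.57  0.    1.26 -0.02]
tool axes in frame cols
 [[-0.     0.288  0.958]
 [-0.001  0.958 -0.288]
 [-1.    -0.001 -0.   ]]
rotvec tool deg [-16.7  -0.    0.1]
shift tool now [-0.0361 -0.4542  0.3716] shift in aligned tool [-0.0367 -0.542   0.225 ]
```

arm_command --increments '[[[-0.018, 0, 0], [-8.35, 0, 0], 1], [[-0.018, 0, 0], [-8.35, 0, 0], 1], [[0, -0.068, 0.028], [0, 0, 0], 1], [[0, -0.068, 0.028], [0, 0, 0], 1], [[0, -0.068, 0.028], [0, 0, 0], 1], [[0, -0.068, 0.028], [0, 0, 0], 1], [[0, -0.068, 0.028], [0, 0, 0], 1], [[0, -0.068, 0.028], [0, 0, 0], 1], [[0, -0.068, 0.028], [0, 0, 0], 1], [[0, -0.066, 0.028], [0, 0, 0], 1]]' --newtons 20

```text
time_s: 1.4
position: [365.8, 28.8, 250.1]
ee_rot: [0.057, 0.704, -0.056, 0.705]
force: [1.0, 0.5, -0.1]
opening: 0.002
```

```bash
python3 -c "
from h import *
show([-150,0,30])"
```

```text
t 1.4 p [365.8  28.8 250.1] frame [-184.    78.2  250.1] F(frame) [ 1.   0.6 -0.1] op 0.0020288776039990544 q [ 0.05 -0.04  1.91  0.    1.27 -1.36]
tool axes in frame cols
 [[ 0.001  0.001  1.   ]
 [ 0.     1.    -0.001]
 [-1.     0.     0.001]]
rotvec tool deg [-0.   0.1 -0. ]
shift tool now [ 0.2201 -0.0783  0.0338] shift in aligned tool [ 0.2201 -0.0782  0.034 ]
```

arm_command --increments '[[[0, -0.04, 0.016], [0, 0, 0], 1], [[0, -0.038, 0.018], [0, 0, 0], 1], [[0.05, 0, 0], [0, 0, 0], 1], [[0.05, 0, 0], [0, 0, 0], 1], [[0.05, 0, 0], [0, 0, 0], 1], [[0.04, 0, 0], [0, 0, 0], 1], [[0.02, 0, 0], [0, 0, 0], 1], [[0.01, 0, 0], [0, 0, 0], 1], [[0, 0, 0], [0, 0, 0], 1]]'

```text
time_s: 2.52
position: [386.8, -51.7, 29.8]
ee_rot: [0.057, 0.705, -0.057, 0.705]
force: [0.4, 0.8, 0.4]
opening: 0.006
```

```bash
python3 -c "
from h import *
show([-115,0,30])
from rig import r
import cv2
for n in ['scene','wrist']:
    f=r.grab_frame(n); cv2.imwrite(f'pics/{n}1.png',cv2.resize(f['img'][:,:,::-1],None,fx=1.5,fy=1.5))
"
```

```text
t 2.525 p [386.8 -51.7  29.8] frame [-150.4    2.1   29.8] F(frame) [0.3 0.8 0.4] op 0.005524759057980217 q [-0.16  0.27  2.22  0.    0.66 -1.57]
tool axes in frame cols
 [[-0.001  0.001  1.   ]
 [ 0.     1.    -0.001]
 [-1.     0.    -0.001]]
rotvec tool deg [-0. -0. -0.]
shift tool now [-0.0003 -0.0021  0.0354] shift in aligned tool [-0.0002 -0.0021  0.0354]
```

View pics/scene1.png

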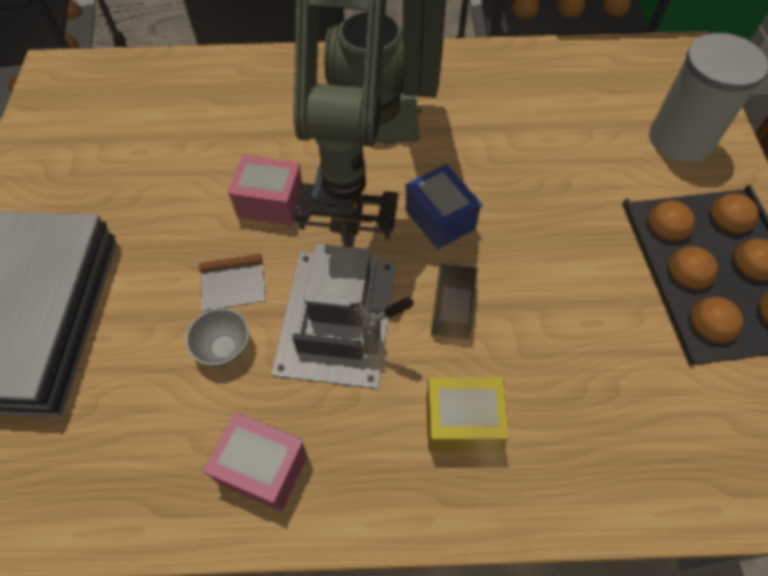

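View pics/wrist1.png

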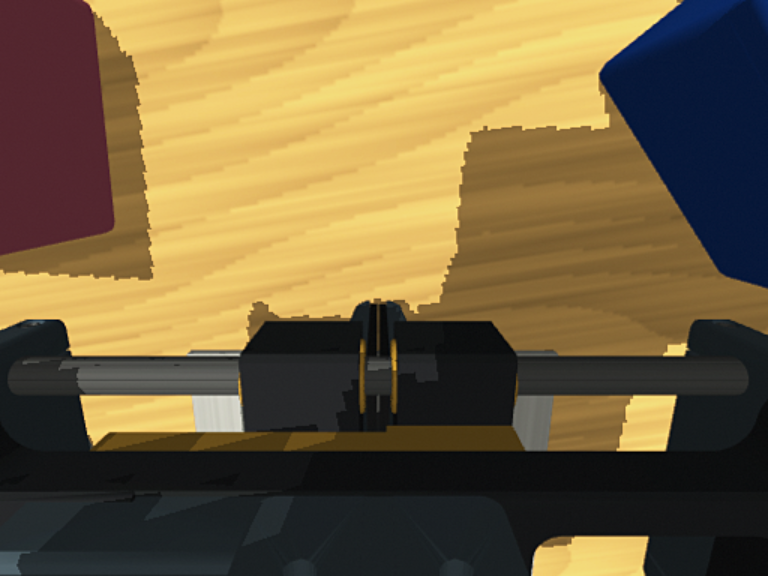

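The fingers are centred behind the tin, clear of the pink and blue boxes. I'll advance to contact.

arm_command --increments '[[[0, -0.002, 0.012], [0, 0, 0], 1], [[0, 0, 0.01], [0, 0, 0], 1], [[0, 0, 0.005], [0, 0, 0], 1], [[0, 0, 0.005], [0, 0, 0], 1], [[0, 0, 0.005], [0, 0, 0], 1], [[0, 0, 0.005], [0, 0, 0], 1], [[0, 0, 0.005], [0, 0, 0], 1], [[0, 0, 0.005], [0, 0, 0], 1]]'

```text
time_s: 3.62
position: [435.1, -61.5, 29.4]
ee_rot: [0.057, 0.707, -0.056, 0.703]
force: [-6.4, 1.2, 3.6]
opening: 0.006
```

```bash
python3 -c "
from h import *
show([-66,0,30])"
```

```text
t 3.625 p [435.1 -61.5  29.4] frame [-1.012e+02  1.000e-01  2.940e+01] F(frame) [-6.5  0.1  3.6] op 0.006159060702152111 q [-0.17  0.33  2.11  0.    0.71 -1.58]
tool axes in frame cols
 [[-0.006  0.001  1.   ]
 [ 0.     1.    -0.001]
 [-1.     0.    -0.006]]
rotvec tool deg [-0.  -0.4 -0. ]
shift tool now [-0.0008 -0.0001  0.0352] shift in aligned tool [-0.0006 -0.0001  0.0352]
```

arm_command --increments '[[[0, 0, 0.006], [0, 0, 0], 1], [[0, 0, 0.006], [0, 0, 0], 1], [[0, 0, 0.006], [0, 0, 0], 1], [[0, 0, 0.005], [0, 0, 0], 1], [[0, 0, 0.003], [0, 0, 0], 1], [[0, 0, 0.002], [0, 0, 0], 1]]'

```text
time_s: 4.38
position: [464.7, -66.3, 29.4]
ee_rot: [0.057, 0.706, -0.056, 0.704]
force: [-1.9, -0.1, -2.2]
opening: 0.005
```

```bash
python3 -c "
from h import *
show([-66,0,30])
from rig import r
import cv2
for n in ['scene','top']:
    f=r.grab_frame(n); a=f['img'][155:265,175:300,::-1] if n=='scene' else f['img'][140:265,215:335,::-1]
    cv2.imwrite(f'pics/{n}2.png',cv2.resize(a,None,fx=4.8,fy=4.8,interpolation=2))
"
```

```text
t 4.375 p [464.7 -66.3  29.4] frame [-71.2   0.1  29.4] F(frame) [-1.9 -0.4 -2.2] op 0.004855379576461527 q [-0.17  0.36  2.05  0.    0.73 -1.58]
tool axes in frame cols
 [[-0.002  0.001  1.   ]
 [ 0.     1.    -0.001]
 [-1.     0.    -0.002]]
rotvec tool deg [-0.  -0.1 -0. ]
shift tool now [-0.0006 -0.0001  0.0052] shift in aligned tool [-0.0006 -0.0001  0.0052]
```

View pics/scene2.png

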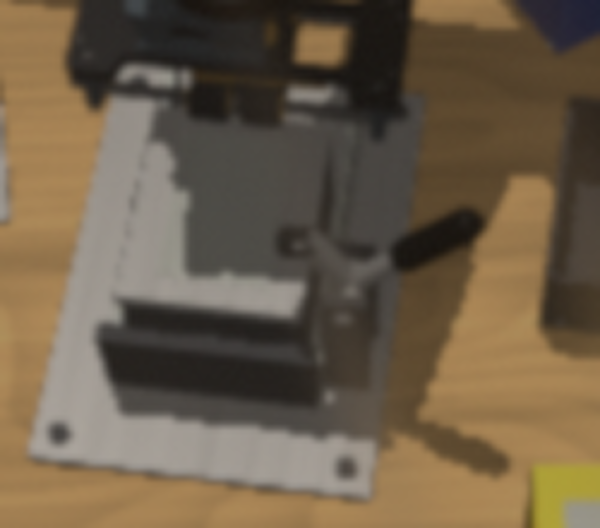

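View pics/top2.png

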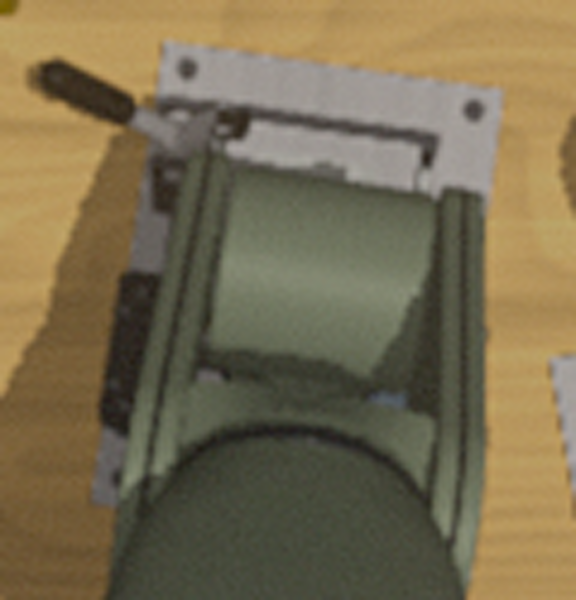

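```bash
python3 - <<'E'
import pickle
from h import *
d=pickle.load(open('d0.pkl','rb'));S=d['scene'];T=d['top']
for p in [(117,297),(210,309),(303,318)]:
    print((RF.T@(onz(S,(np.array(p)+.5)/4.8-.5+[175,155],90)-C)).round(1))
for p in [(250,122),(415,148)]:
    print((RF.T@(onz(T,(np.array(p)+.5)/4.8-.5+[215,140],90)-C)).round(1))
E
```

```text
[ 67.2 -46.1  90. ]
[68.1  3.5 90. ]
[67.2 52.5 90. ]
[65.9 38.9 90. ]
[ 64.8 -46.6  90. ]
```

The lid's far edge is at about x = 66–68 of 71, so there are a few millimetres left. I'll push in small steps and watch the force.

arm_command --increments '[[[0, 0, 0.002], [0, 0, 0], 1], [[0, 0, 0.002], [0, 0, 0], 1], [[0, 0, 0.001], [0, 0, 0], 1]]'

```text
time_s: 4.85
position: [467.5, -66.7, 29.7]
ee_rot: [0.057, 0.707, -0.056, 0.703]
force: [-11.3, 2.5, 6.8]
opening: 0.003
```

```bash
python3 -c "
from h import *
show([-66,0,30])"
```

```text
t 4.85 p [467.5 -66.7  29.7] frame [-68.4   0.1  29.7] F(frame) [-11.6   0.6   6.8] op 0.003386797030249263 q [-0.17  0.37  2.04  0.    0.74 -1.58]
tool axes in frame cols
 [[-0.007  0.001  1.   ]
 [ 0.     1.    -0.001]
 [-1.     0.    -0.007]]
rotvec tool deg [-0.  -0.4 -0. ]
shift tool now [-0.0003 -0.0001  0.0024] shift in aligned tool [-0.0003 -0.0001  0.0024]
```

arm_command --increments '[[[0, 0, 0.002], [0, 0, 0], 1], [[0, 0, 0.0], [0, 0, 0], 1]]'

```text
time_s: 5.1
position: [467.3, -66.7, 29.7]
ee_rot: [0.057, 0.709, -0.056, 0.701]
force: [-15.3, 2.9, 9.8]
opening: 0.004
```

```bash
python3 -c "
from h import *
show([-66,0,30])"
```

```text
t 5.1 p [467.3 -66.7  29.7] frame [-68.6   0.1  29.7] F(frame) [-15.5   0.4   9.8] op 0.0037930672487623213 q [-0.17  0.37  2.04  0.    0.75 -1.58]
tool axes in frame cols
 [[-0.011  0.001  1.   ]
 [ 0.     1.    -0.001]
 [-1.     0.    -0.011]]
rotvec tool deg [-0.1 -0.6 -0. ]
shift tool now [-0.0003 -0.0001  0.0026] shift in aligned tool [-0.0003 -0.0001  0.0026]
```

The TCP has stalled and the force rose to 15 N, against 6.5 N while sliding, so the tin is on the stop. I'll hold a moment, back off, rise and check.

arm_command --increments '[[[0, 0, 0], [0, 0, 0], 1], [[0, 0, -0.01], [0, 0, 0], 1], [[0, 0, -0.03], [0, 0, 0], 1], [[0, 0, -0.03], [0, 0, 0], 1], [[-0.05, 0, 0], [0, 0, 0], 1], [[-0.06, 0, 0], [0, 0, 0], 1], [[-0.06, 0, 0], [0, 0, 0], 1], [[-0.05, 0, 0], [0, 0, 0], 1], [[0, 0, 0], [0, 0, 0], 1]]'

```text
time_s: 6.22
position: [407.2, -57.1, 254.7]
ee_rot: [0.056, 0.7, -0.057, 0.71]
force: [-0.4, -0.1, -0.5]
opening: 0.002
```

```bash
python3 -c "
from h import *
show([50,195,250])
from rig import r
import cv2
for n in ['scene','top']:
    f=r.grab_frame(n); a=f['img'][155:265,175:300,::-1] if n=='scene' else f['img'][140:265,215:335,::-1]
    cv2.imwrite(f'pics/{n}3.png',cv2.resize(a,None,fx=4.8,fy=4.8,interpolation=2))
"
```

```text
t 6.225 p [407.2 -57.1 254.7] frame [-129.4    0.   254.7] F(frame) [-0.4 -0.2 -0.5] op 0.0024395615187020824 q [-0.17  0.02  1.83  0.    1.27 -1.58]
tool axes in frame cols
 [[ 0.014  0.001  1.   ]
 [-0.     1.    -0.001]
 [-1.    -0.     0.014]]
rotvec tool deg [-0.1  0.8  0. ]
shift tool now [0.0071 0.1951 0.1792] shift in aligned tool [0.0047 0.195  0.1794]
```

View pics/scene3.png

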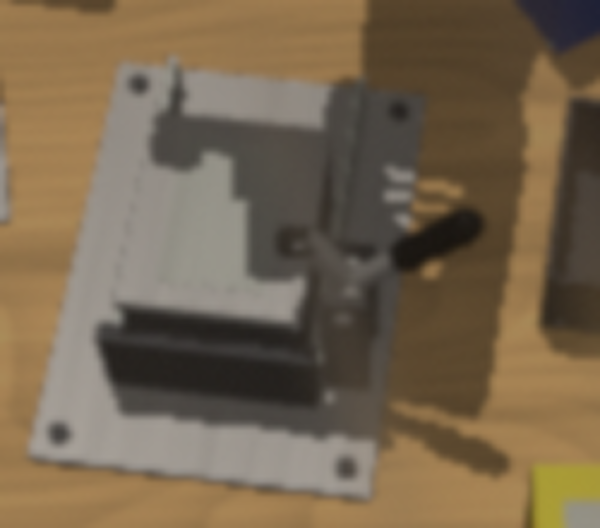

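View pics/top3.png

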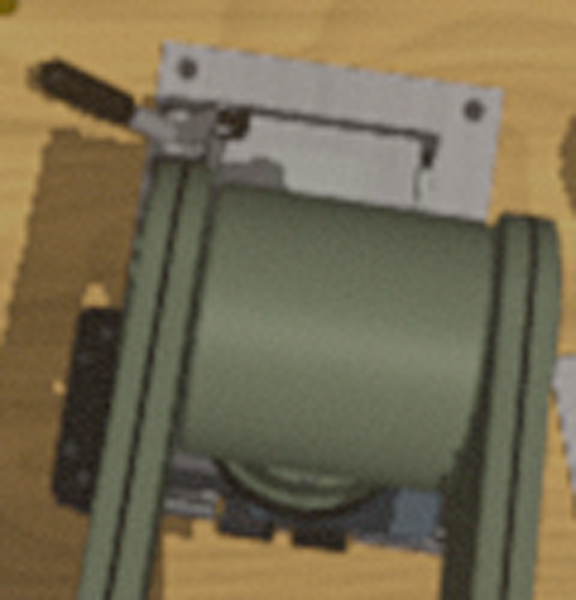

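```bash
cat >> h.py <<'E'
def proj(f,q):
    fl=192/np.tan(np.radians(f['fovy'])/2)
    c=f['T'][:3,:3].T@(C+RF@np.array(q,float)-f['T'][:3,3])
    return np.array([f['cx']+fl*c[0]/-c[2],f['cy']-fl*c[1]/-c[2]])
E
python3 - <<'E'
from h import *
from rig import r
import cv2
f=r.grab_frame('scene');k=8;o=np.array([190,190])
a=cv2.resize(f['img'][190:260,190:260,::-1],None,fx=k,fy=k,interpolation=2)
def line(p,q,col):
    P=[tuple(int(v) for v in ((proj(f,x)-o+.5)*k-.5)) for x in (p,q)]
    cv2.line(a,*P,col,1)
line((71,-50,90),(71,50,90),(0,0,255))     # home lid edge
line((66,-50,90),(66,50,90),(255,0,0))
line((71,-59.5,66),(71,59.5,66),(0,255,0));line((83,-59.5,66),(83,59.5,66),(0,255,0))
cv2.imwrite('pics/ov.png',a)
# profile across the edge along frame x at z=90
g=cv2.cvtColor(f['img'],cv2.COLOR_RGB2GRAY).astype(np.float32)
for y in (-35,-20,0,20):
    xs=np.arange(50,100,2.);v=[cv2.getRectSubPix(g,(1,1),tuple(map(float,proj(f,(x,y,90)))))[0,0] for x in xs]
    print(y,np.array(v).astype(int).tolist())
E
```

```text
-35 [147, 147, 147, 147, 147, 148, 148, 147, 142, 130, 108, 79, 57, 41, 37, 36, 37, 39, 45, 51, 56, 51, 43, 37, 35]
-20 [145, 144, 143, 144, 146, 149, 150, 150, 146, 136, 108, 80, 55, 43, 37, 35, 36, 43, 51, 58, 57, 51, 43, 36, 35]
0 [148, 146, 145, 145, 146, 147, 148, 148, 145, 134, 108, 79, 54, 43, 37, 35, 35, 39, 45, 53, 55, 51, 43, 37, 35]
20 [142, 145, 144, 145, 148, 150, 150, 150, 149, 136, 111, 80, 55, 42, 36, 35, 36, 41, 48, 56, 57, 52, 43, 36, 35]
```

View pics/ov.png

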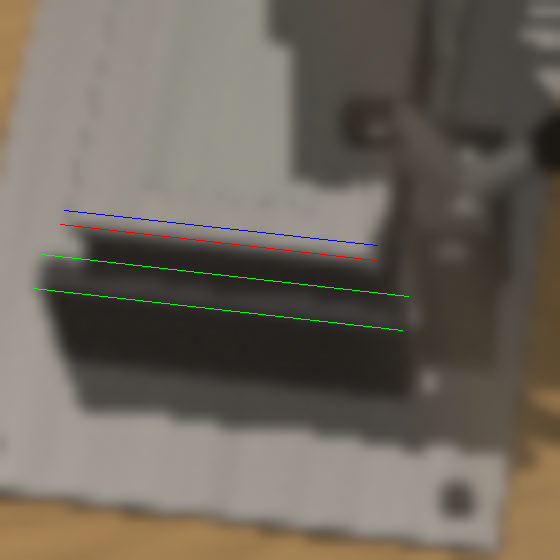

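The lid's far edge is now at x ≈ 71, lying on the red predicted line, so the tin is home and the lever is still open. Next I'll go to the outside of the handle.

arm_command --increments '[[[0, 0.05, 0.045], [0, 0.4, 0], 1], [[0, 0.05, 0.045], [0, 0.4, 0], 1], [[0, 0.05, 0.045], [0, 0, 0], 1], [[0, 0.045, 0.045], [0, 0, 0], 1], [[0.05, 0, 0], [0, 0, 0], 1], [[0.04, 0, 0], [0, 0, 0], 1], [[0.01, 0, 0], [0, 0, 0], 1], [[0, 0, 0], [0, 0, 0], 1]]'

```text
time_s: 7.38
position: [598.7, 97.8, 147.8]
ee_rot: [0.057, 0.71, -0.056, 0.699]
force: [0.3, 0.3, 0.1]
opening: 0.005
```

```bash
python3 -c "
from h import *
show([50,160,155])
from rig import r
import cv2
for n in ['scene','top']:
    f=r.grab_frame(n); cv2.imwrite(f'pics/{n}4.png',cv2.resize(f['img'][120:280,150:350,::-1],None,fx=3.5,fy=3.5,interpolation=2))
"
```

```text
t 7.375 p [598.7  97.8 147.8] frame [ 35.  183.4 147.8] F(frame) [0.3 0.3 0.1] op 0.004642595699604286 q [ 0.14  0.42  1.58  0.    1.16 -1.27]
tool axes in frame cols
 [[-0.015  0.001  1.   ]
 [-0.     1.    -0.001]
 [-1.    -0.    -0.015]]
rotvec tool deg [-0.1 -0.9  0. ]
shift tool now [-0.0074 -0.0234  0.0149] shift in aligned tool [-0.0072 -0.0234  0.015 ]
```

View pics/scene4.png

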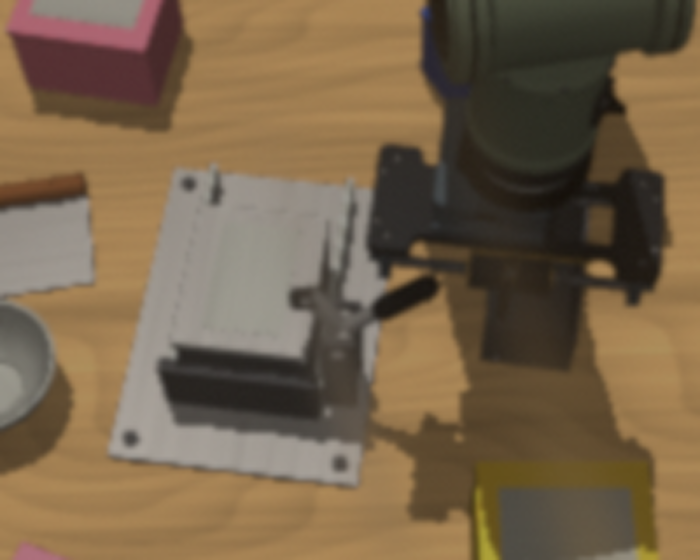

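arm_command --increments '[[[-0.007, 0, 0.008], [0, -0.5, 0], 1], [[0, -0.005, 0.007], [0, -0.4, 0], 1], [[0, -0.008, 0], [0, 0, 0], 1], [[0, -0.008, 0], [0, 0, 0], 1], [[0, -0.008, 0], [0, 0, 0], 1], [[0, -0.008, 0], [0, 0, 0], 1], [[0, -0.008, 0], [0, 0, 0], 1]]'

```text
time_s: 8.35
position: [608.9, 56.8, 159.1]
ee_rot: [0.062, 0.702, -0.053, 0.708]
force: [2.2, 15.2, 14.2]
opening: 0.003
```

```bash
python3 -c "
from h import *
show([50,95,155])
from rig import r
import cv2
for n in ['scene','top']:
    f=r.grab_frame(n); cv2.imwrite(f'pics/{n}5.png',cv2.resize(f['img'][120:280,150:350,::-1],None,fx=3.5,fy=3.5,interpolation=2))
"
```

```text
t 8.35 p [608.9  56.8 159.1] frame [ 51.6 144.5 159.1] F(frame) [-0.2 15.4 14.2] op 0.003096295446622398 q [ 0.07  0.41  1.57  0.01  1.15 -1.35]
tool axes in frame cols
 [[ 0.008  0.003  1.   ]
 [ 0.014  1.    -0.003]
 [-1.     0.014  0.008]]
rotvec tool deg [-0.2  0.5 -0.8]
shift tool now [ 0.0034 -0.0496 -0.0015] shift in aligned tool [ 0.0041 -0.0495 -0.0016]
```

View pics/scene5.png

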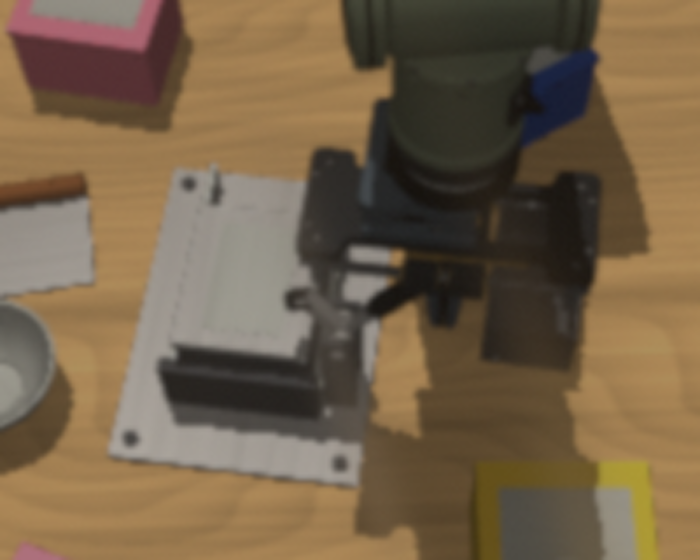

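The finger is against the handle's end, and friction on the rising tip pushes the tool up (14 N). I'll follow the tip's arc, inward and upward, instead of moving straight in.

arm_command --increments '[[[-0.006, 0, 0], [0, 0, 0], 1], [[-0.005, -0.005, 0], [0, 0, 0], 1], [[-0.004, -0.006, 0], [0, 0, 0], 1], [[-0.003, -0.006, 0], [0, 0, 0], 1], [[-0.003, -0.006, 0], [0, 0, 0], 1]]'

```text
time_s: 9.07
position: [602.4, 27.4, 176.2]
ee_rot: [0.056, 0.704, -0.057, 0.705]
force: [-0.5, 1.6, -1.0]
opening: 0.003
```

```bash
python3 -c "
from h import *
show([50,95,170])
from rig import r
import cv2
for n in ['scene','top']:
    f=r.grab_frame(n); cv2.imwrite(f'pics/{n}6.png',cv2.resize(f['img'][120:280,150:350,::-1],None,fx=3.5,fy=3.5,interpolation=2))
"
```

```text
t 9.075 p [602.4  27.4 176.2] frame [ 49.9 114.4 176.2] F(frame) [-0.8  1.5 -1. ] op 0.003152535749904576 q [ 0.03  0.39  1.56 -0.    1.19 -1.38]
tool axes in frame cols
 [[ 0.001  0.001  1.   ]
 [-0.001  1.    -0.001]
 [-1.    -0.001  0.001]]
rotvec tool deg [-0.1  0.1  0. ]
shift tool now [ 0.0062 -0.0194  0.0001] shift in aligned tool [ 0.0062 -0.0194  0.0001]
```

View pics/scene6.png

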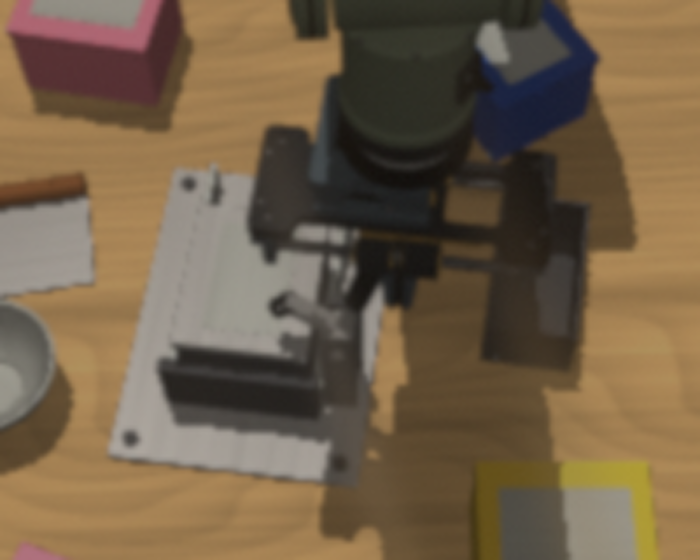

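The arm is swinging down and the force has dropped to 1.5 N, so it's near centre. I'll continue past it.

arm_command --increments '[[[-0.001, -0.006, 0], [0, 0, 0], 1], [[0, -0.006, 0], [0, 0, 0], 1], [[0, -0.006, 0], [0, 0, 0], 1], [[0, -0.006, 0], [0, 0, 0], 1], [[0, 0, 0], [0, 0, 0], 1], [[0, 0, 0], [0, 0, 0], 1]]'

```text
time_s: 9.93
position: [598.9, 4.7, 177.3]
ee_rot: [0.057, 0.704, -0.057, 0.705]
force: [0.5, 0.3, -0.3]
opening: 0.006
```

```bash
python3 -c "
from h import *
show([50,95,170])
from rig import r
import cv2
for n in ['scene','top']:
    f=r.grab_frame(n); cv2.imwrite(f'pics/{n}7.png',cv2.resize(f['img'][120:280,150:350,::-1],None,fx=3.5,fy=3.5,interpolation=2))
"
```

```text
t 9.925 p [598.9   4.7 177.3] frame [ 50.   91.5 177.3] F(frame) [ 0.4  0.4 -0.3] op 0.0059902908898305145 q [-0.01  0.38  1.57 -0.    1.19 -1.42]
tool axes in frame cols
 [[ 0.002  0.001  1.   ]
 [ 0.     1.    -0.001]
 [-1.     0.     0.002]]
rotvec tool deg [-0.1  0.1 -0. ]
shift tool now [ 0.0073  0.0035 -0.0001] shift in aligned tool [ 0.0073  0.0035 -0.    ]
```

View pics/scene7.png

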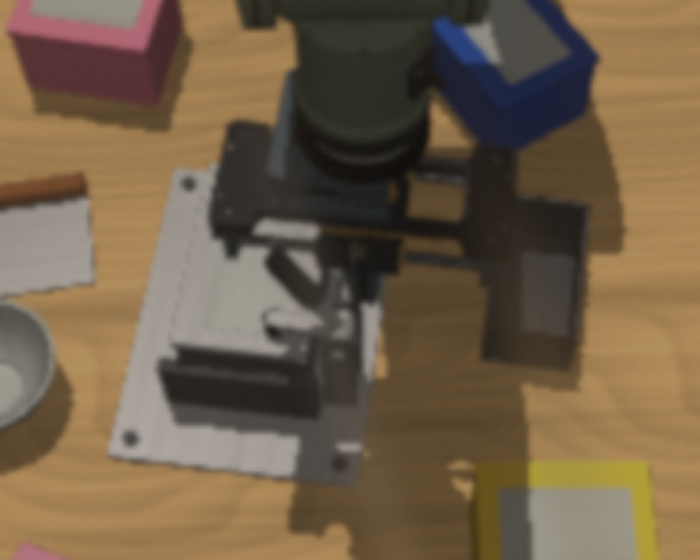

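It snapped over: the handle leans inward and the pad arm is on the lid. I'll retreat outward and up, clear of everything.

arm_command --increments '[[[0, 0.03, 0], [0, 0, 0], 1], [[0, 0.05, 0], [0, 0, 0], 1], [[-0.04, 0.05, -0.03], [0, 0, 0], 1], [[-0.05, 0.05, -0.04], [0, 0, 0], 1], [[-0.03, 0.05, -0.05], [0, 0, 0], 1], [[0, 0.05, -0.05], [0, 0, 0], 1], [[0, 0.05, -0.05], [0, 0, 0], 1], [[0, 0, 0], [0, 0, 0], 1], [[0, 0, 0], [0, 0, 0], 1]]'

```text
time_s: 11.15
position: [461.5, 322.3, 275.2]
ee_rot: [0.056, 0.704, -0.057, 0.706]
force: [0.1, -0.4, 0.3]
opening: 0.009
```

```bash
python3 - <<'E'
from h import *
show()
from rig import r
import cv2,pickle
d=pickle.load(open('d0.pkl','rb'))
F={}
for n in ['scene','top']:
    f=r.grab_frame(n);F[n]=f; cv2.imwrite(f'pics/{n}8.png',cv2.resize(f['img'][100:280,130:350,::-1],None,fx=3.2,fy=3.2,interpolation=2))
f=F['scene'];g=cv2.cvtColor(f['img'],cv2.COLOR_RGB2GRAY).astype(np.float32)
for y in (-35,-20,0):
    xs=np.arange(60,80,2.);print(y,[int(cv2.getRectSubPix(g,(1,1),tuple(map(float,proj(f,(x,y,90)))))[0,0]) for x in xs])
print('tip closed expected px in scene8/top8',[((proj(F[n],(50,29,197))-[130,100]+.5)*3.2-.5).round() for n in F])
E
```

```text
t 11.15 p [461.5 322.3 275.2] frame [-136.1  383.3  275.2] F(frame) [ 0.1 -0.4  0.3] op 0.009194615357898513 q [ 0.59  0.27  1.48 -0.    1.39 -0.82]
tool axes in frame cols
 [[ 0.002 -0.     1.   ]
 [-0.001  1.     0.   ]
 [-1.    -0.001  0.002]]
rotvec tool deg [0.  0.1 0. ]
-35 [153, 153, 151, 145, 133, 111, 83, 59, 44, 39]
-20 [152, 154, 154, 151, 140, 112, 83, 57, 45, 39]
0 [152, 153, 152, 149, 138, 112, 82, 57, 45, 39]
tip closed expected px in scene8/top8 [array([311., 298.]), array([453., 191.])]
```

View pics/scene8.png

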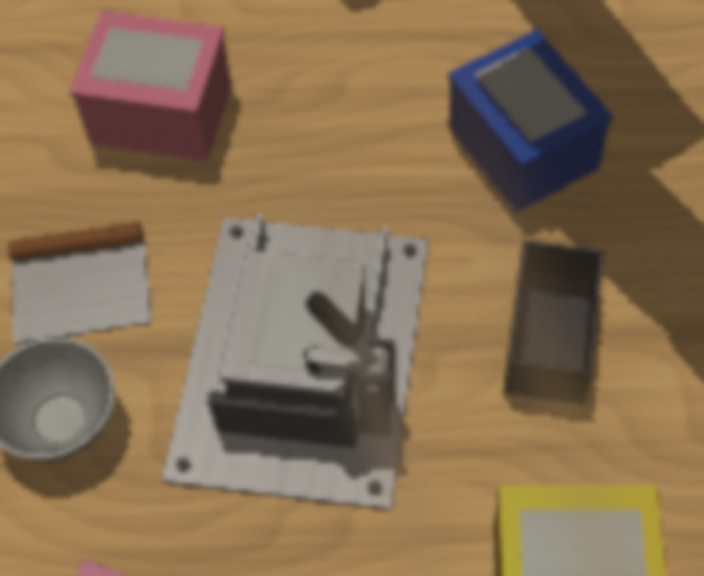

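View pics/top8.png

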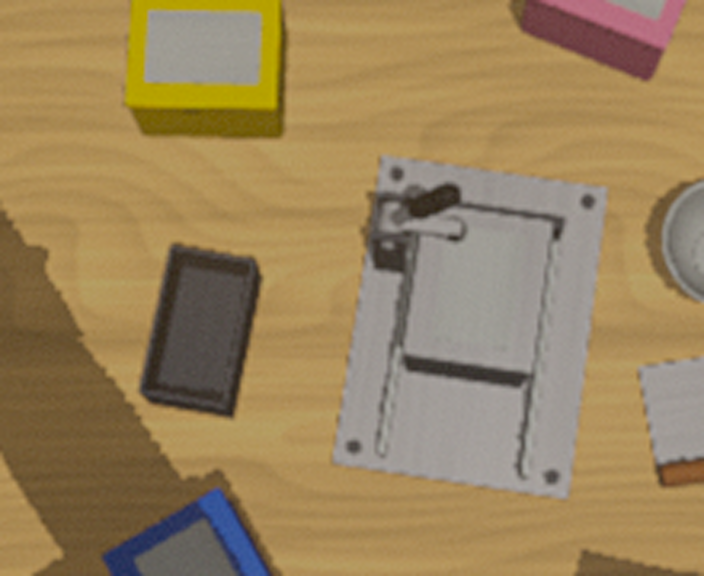

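The handle tip is within a few pixels of where it should be when closed (scene 311,298; top 453,191). The pad arm lies on the lid, the lid edge is still at the stop, and the bystanders haven't moved. The gripper is clear, so I'm handing in.

```bash
python3 -c "
from rig import r
print(r.close_job())"
```

```text
the job is handed in; nothing more can be done
None
```

The tin is home against the end stop and the clamp is snapped shut on its lid. I handed the job in at about 11.3 s, and no verdict was reported.

- **Tin:** I pushed it in with closed fingers, about 6.5 N while it slid, until it stalled on the stop at about 15 N. The images put the lid's far edge at about x = 71 mm, the home position, both before and after clamping.
- **Clamp:** My first straight push on the handle met friction at its tip (about 15 N sideways and 14 N up). Following the tip's arc inward and upward took it past centre. In the last images the handle tip is within a few pixels of its closed position and the pad arm lies on the lid.
- **Surroundings:** The gripper was well clear with no force on it. The scraper, bowl, empty tin and the look-alikes in view looked unmoved.
- **Not measured:** I could only judge the pad's pressing force (it must exceed 2 N) from the images.

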